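# Tip the brake pads onto their steel backs

## Task

Two brake pads stand on edge in the blue tray. Push each one over with the fingers, about where it stands, so that both end up lying flat in the tray on their steel backing plates, dark friction linings facing up for inspection. Only push: do not lift or carry the pads, and leave everything else where it is.

Things in the scene. Friction and masses are not known exactly. Their poses are not given: they have to be found in the camera images.
- tray: fixed shallow blue sheet-metal tray, 270 (own x) x 460 (own y) x 11 mm high, rim walls 3 mm thick; origin at the centre of its underside, own z up. The inner floor is 3 mm above the bench.
- pad_a: loose brake pad standing on its long edge, any yaw: 18 thick (own x) x 122 (own y) x 56 mm tall (own z), 0.45 kg; origin at its middle, 28 mm above the tray floor. Own +x points out of the dark lining: 12 mm thick, two blocks with a 6 mm gap, 100 x 50 mm, flush with the lower edge, face at x = +9 mm. The bright steel backing plate is 6 mm thick, face at x = -9 mm. Lining up = own +x up.
- pad_b: the other brake pad, of the same make, size, axes and origin as pad_a, standing likewise at its own yaw. Pushed level in its upper half, a pad tips rather than slides; once about 20 degrees over it falls by itself away from the push, and its top edge lands about 65 mm from where its middle stood. Lying, its origin is 9 mm above the tray floor.
- bolt_a: loose brass-coloured bolt standing on its head in the tray, between the pads near the tray's far edge: head 22 dia x 9 mm, shank 11 dia, 45 mm tall overall; origin under its head. Leave alone.
- bolt_b: the same kind of bolt, between the pads near the tray's robot-side edge. Leave alone.
- spray_can: loose spray can standing on the bench left of the tray, 64 dia x 190 mm, yellow label; origin at the centre of its underside. Leave alone.
- wrench: loose steel wrench, 200 mm long, lying flat left of the tray, along own x; origin under its middle. Leave alone.
- brush: loose brush, 200 mm long, lying left of the tray, along own x; origin under its middle. Leave alone.
- grease_jar: loose jar with a red cap standing left of the tray, 70 dia x 65 mm; origin at the centre of its underside. Leave alone.
- carton: loose cardboard parts box on the bench right of the tray, 90 (x) x 150 (y) x 65 mm; origin at the centre of its underside. Leave alone.
- disc: fixed brake disc lying right of the tray, 260 dia, 22 mm thick with a 50 mm high hub; origin at the centre of its underside.
There are look-alikes about, which are no part of the job. What is shaped like the pad_b but white is not meant. Leave any green look-alike of the pad_a alone.

How it is judged:
By the outcome, as a careful person would: the job done as asked, in the order asked, and still so for the second after the job is handed in, with the robot touching nothing.
It also fails if it takes over 38 s, if anything falls off the work surface, if the arm or the gripper's body presses on something with over 40 N, if the wrist force passes 120 N, or if a joint passes its speed limit or range.

## Robot

A 6-joint arm with a two-finger parallel gripper is mounted at the origin on the work surface. World frame = base frame: x ahead of the robot, y to its left, z up, the work surface at z = 0. Lengths are in mm, angles in rad, forces in N, time in s.
With the tool pointing down it reaches from about 400 to 925 mm from the base axis. Payload 12.5 kg.
Tool frame: the origin (TCP) lies midway between the tips of the shut fingers; the grasp point (between the pads) lies 19 mm behind it; x points along the fingers, y is the direction in which the jaws open and shut, and the axes are right-handed (so a half turn about x gives the same grasp; the last joint's range is limited). The gripper opens to 95 mm and grips with 3 to 60 N. Pads are 20 mm wide; open, the fingers measure 119 mm over their backs; the gripper's body (75 mm by 180 mm) begins 59 mm behind the grasp point.
Start: joints at [1.088, 0.491, 1.559, -0, 1.092, -0.106], TCP at [229.952, 581.179, 214.661] pointing down, gripper open.
Joint ranges: [-3.1, 3.1], [-0.84, 2.19], [0.05, 2.79], [-1.13, 4.28], [0.06, 2.93], [-2.69, 2.69]. Speed limits (rad/s): [2.22, 2.22, 2.79, 3.14, 3.14, 3.14].

## Interface

Orientations are given as [roll, pitch, yaw] about the fixed x, y, z axes, in that order (R = Rz(yaw) Ry(pitch) Rx(roll)).
In Python, from cell import state, read_camera, job_done gives the robot as it stands.
- The arm moves only by the tool move_arm, never from a script. Its argument "targets" is a list of rows, each a list of 7 numbers: the shift along the world's x, y, z in m, then the turn, a rotation vector about the world's x, y, z in degrees, then the gripper's target within -1 to 1 (fully open at 1, half-way at 0, shut at -1). In form: [[dx, dy, dz, wx, wy, wz, hand], ...]. A call has 1 to 10 rows; each row is the pose to reach, as a shift and turn from the pose commanded when the call began; what a row does not reach only later rows make up. A row lasts 1/10 s, in which the tool goes at most 50 mm and 8.59 degrees, less where a joint would pass 70% of its speed; a pose out of reach is approached as far as the arm can. A call with a gripper value outside its range is refused whole. The fingers move at their own pace and stop on an object; the grip force is fixed at half the most. Time passes only in rows, so rows that repeat a pose let the fingers close. It gives the time, the measured TCP pose, the force and the opening at its end, in the units of the state.
- state(): the state, without advancing time (a new reading comes with each control period).
- read_camera(name): name is "scene" or "top"; returns a dict with "img" (420x560x3 uint8, blue, green, red), "mtx" (3x3 intrinsics, pixels), "cam_to_world" (4x4, takes a point from camera to world coordinates). Camera axes: x right, y up, looking along -z (the intrinsics and any distortion apply to the point x, -y, -z); pixel columns grow to the right and rows downward; lengths in mm; the calibration is good to about 2 mm. A picture is of the moment at which its call begins. There is no depth.
- job_done(): hands the job in, once; it reports no verdict.
The state is a dict: "t": time; "joints": joint angles; "qvel": joint speeds; "tau": joint torques, N m; "eef_pos": TCP position; "tcp_rot": TCP orientation; "ft_force": force on the tool from outside, world axes, zero at the start; "moment": the same for the moment, N m; "opening": opening from 0.0 (shut) to 1.0 (fully open).
Only numpy, scipy, OpenCV 4.12 (cv2) and the standard library are available. Lean on these libraries where they do the work, as an engineer would, in place of code of your own. Each camera call takes 0.05 s, during which the arm holds its last target.

## Working session

There is one attempt and no reset: what is moved stays moved. The work goes in short steps, Python scripts to look and compute and a tool call to move; the robot and the scene stay as the last step left them, time stands still between calls to the robot, and variables do not carry over. Pictures are saved under pics/ and viewed, and the job is handed in when it is done.

Besides the shell and the picture viewer there is one more tool, called after "Request:" in YAML: its name, and indented under it one key for each argument. move_arm: Moves the arm, as the interface text tells. Its arguments: {"type":"object","properties":{"targets":{"type":"array"}},"required":["targets"]}

```bash
mkdir -p pics; cat > h.py <<'E'
from cell import state, read_camera, job_done
import numpy as np, cv2, pickle
def snap(n,f):
    d=read_camera(n); pickle.dump(d,open(f'{f}.pkl','wb')); cv2.imwrite(f'pics/{f}.png',d['img']); return d
def ray(f,u,v,z):
    d=pickle.load(open(f'{f}.pkl','rb')); T=np.array(d['cam_to_world']); K=np.array(d['mtx'])
    r=np.linalg.inv(K)@[u,v,1]; r=T[:3,:3]@[r[0],-r[1],-r[2]]; o=T[:3,3]
    return np.round(o+r*(z-o[2])/r[2],1)
def proj(f,P):
    d=pickle.load(open(f'{f}.pkl','rb')); T=np.array(d['cam_to_world']); K=np.array(d['mtx'])
    p=T[:3,:3].T@(np.array(P)-T[:3,3]); q=K@[p[0],-p[1],-p[2]]; return np.round(q[:2]/q[2],1)
def crop(f,u0,v0,u1,v1,out):
    im=cv2.imread(f'pics/{f}.png')[v0:v1,u0:u1]; k=min(800/(u1-u0),600/(v1-v0)); cv2.imwrite(f'pics/{out}.png',cv2.resize(im,None,fx=k,fy=k,interpolation=cv2.INTER_CUBIC)); print(k)
E
python3 - <<'E'
from h import *
for n in('scene','top'):
    d=snap(n,n+'1'); print(d.keys(),np.round(d['mtx'],1),np.round(d['cam_to_world'],3))
print(state())
E
```

```text
dict_keys(['img', 'mtx', 'cam_to_world']) [[434.9   0.  277.6]
 [  0.  434.9 210.6]
 [  0.    0.    1. ]] [[-5.63000e-01 -5.76000e-01  5.92000e-01  1.25129e+03]
 [ 8.26000e-01 -3.98000e-01  3.99000e-01  5.03695e+02]
 [ 6.00000e-03  7.14000e-01  7.00000e-01  9.25186e+02]
 [ 0.00000e+00  0.00000e+00  0.00000e+00  1.00000e+00]]
dict_keys(['img', 'mtx', 'cam_to_world']) [[381.5   0.  282.3]
 [  0.  381.5 206.7]
 [  0.    0.    1. ]] [[-7.400000e-02  9.770000e-01 -1.990000e-01  2.842130e+02]
 [-9.970000e-01 -7.200000e-02  1.800000e-02  1.212100e+01]
 [ 3.000000e-03  2.000000e-01  9.800000e-01  1.145163e+03]
 [ 0.000000e+00  0.000000e+00  0.000000e+00  1.000000e+00]]
{'t': 0.1, 'joints': array([ 1.08842021e+00,  4.91502499e-01,  1.55936190e+00, -3.19823895e-06,
        1.09168240e+00, -1.05583740e-01]), 'qvel': array([ 0.00117428, -0.00126839, -0.00213302, -0.00063225,  0.00062667,
        0.00072135]), 'tau': array([ 3.55382959e-03, -6.13627410e+01, -2.58606684e+01,  6.94008940e-02,
        4.69678058e-02, -5.06131892e-05]), 'eef_pos': array([229.84067558, 580.99248473, 214.12734329]), 'tcp_rot': array([-1.67340702,  1.56984218, -2.05019792]), 'ft_force': array([-0.31757146,  0.97925467, -0.61598678]), 'moment': array([-0.00145463, -0.00038784, -0.00238561]), 'opening': 0.9991836442213934}
```

View pics/scene1.png

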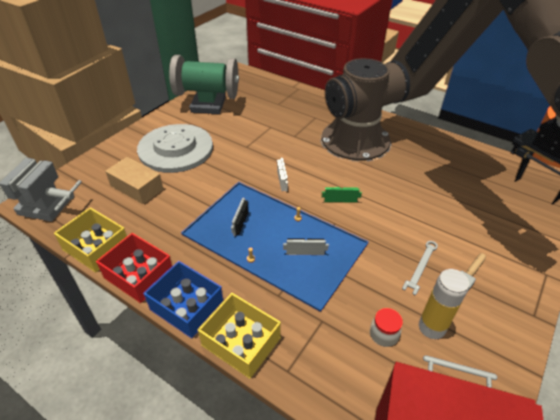

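View pics/top1.png

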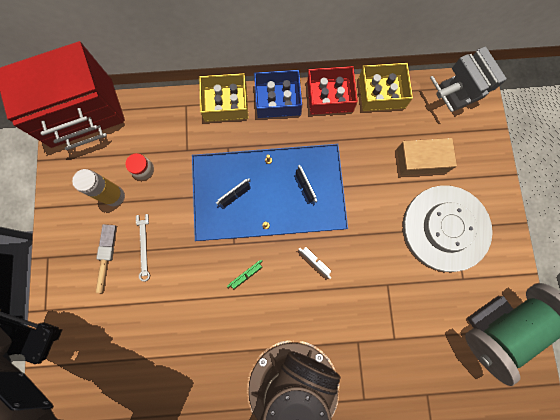

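Candidates in the top view are the dark/bright pads in the tray at (234,193) and (305,184), the green look-alike at (245,275) and the white one at (314,262). The last two are both outside the tray, so I choose the two in the tray. Next I'll check them in close crops.

```bash
python3 - <<'E'
from h import *
crop('top1',190,140,350,245,'c1'); crop('scene1',180,180,370,300,'c2')
E
```

```text
5.0
4.2105263157894735
```

View pics/c1.png

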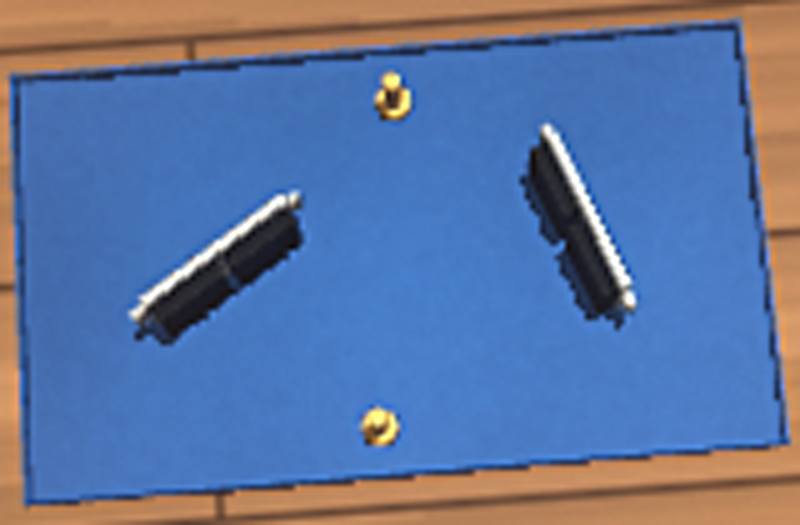

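View pics/c2.png

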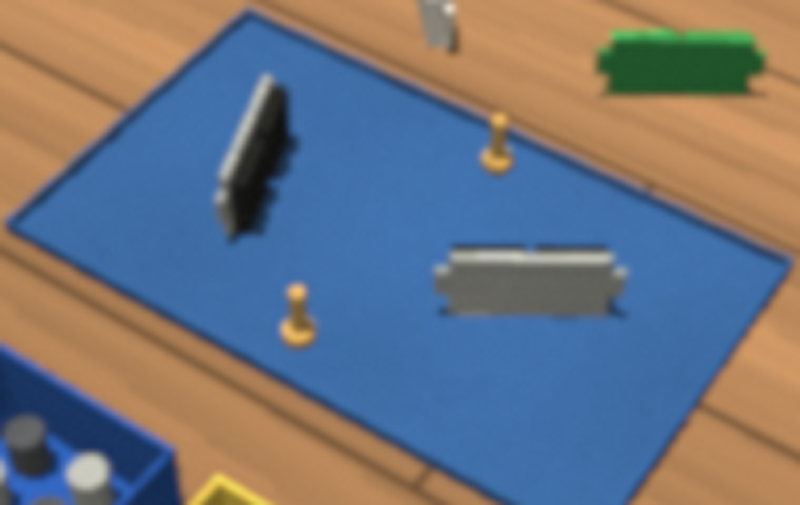

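```bash
python3 - <<'E'
from h import *
def c(u,v): return (u+.5)/5+190-.5,(v+.5)/5+140-.5
for n,z,pts in [('L plate',59,[(150,297),(280,200)]),('L ears',35,[(130,316),(300,198)]),('L lining btm',3,[(168,340)]),('R plate',59,[(549,133),(628,290)]),('R ears',35,[(546,125),(632,305)]),('bolts head',3,[(393,102),(379,428)]),('tray',11,[(13,76),(740,20),(788,442),(28,503)])]:
    w=[ray('top1',*c(*p),z) for p in pts]; print(n,[tuple(x[:2]) for x in w], np.linalg.norm(w[0]-w[-1]), np.degrees(np.arctan2(*(w[0]-w[-1])[1::-1])))
k=800/190
def s(u,v): return (u+.5)/k+180-.5,(v+.5)/k+180-.5
for n,z,pts in [('L top plate',59,[(450,257),(613,257)]),('L bottom',3,[(450,313),(610,313)]),('R top',59,[(268,78),(224,182)])]:
    w=[ray('scene1',*s(*p),z) for p in pts]; print(n,[tuple(x[:2]) for x in w], np.linalg.norm(w[0]-w[-1]))
s0=state(); print(s0['eef_pos'],s0['tcp_rot'])
from scipy.spatial.transform import Rotation as R
print(R.from_euler('xyz',s0['tcp_rot']).as_matrix().round(3))
E
```

```text
L plate [(np.float64(541.6), np.float64(173.2)), (np.float64(594.5), np.float64(94.4))] 94.90969392006275 123.87424385673938
L ears [(np.float64(536.5), np.float64(189.1)), (np.float64(601.7), np.float64(84.1))] 123.5962782611192 121.83831194031534
L lining btm [(np.float64(527.1), np.float64(171.7))] 0.0 0.0
R plate [(np.float64(624.0), np.float64(-67.2)), (np.float64(525.2), np.float64(-105.3))] 105.8916899477952 21.08801241133149
R ears [(np.float64(636.7), np.float64(-67.6)), (np.float64(521.2), np.float64(-109.4))] 122.83114425910068 19.89543133476566
bolts head [(np.float64(668.8), np.float64(24.5)), (np.float64(463.4), np.float64(46.8))] 206.6069940732888 -6.196255887648321
tray [(np.float64(700.4), np.float64(259.7)), (np.float64(704.0), np.float64(-196.6)), (np.float64(435.6), np.float64(-197.8)), (np.float64(432.5), np.float64(258.0))] 267.9053937493607 0.3635741613332705
L top plate [(np.float64(599.2), np.float64(93.7)), (np.float64(540.8), np.float64(178.5))] 102.96407140357266
L bottom [(np.float64(597.8), np.float64(94.1)), (np.float64(538.4), np.float64(180.3))] 104.6842872641353
R top [(np.float64(532.4), np.float64(-102.1)), (np.float64(628.6), np.float64(-64.6))] 103.25061743156797
[229.84067558 580.99248473 214.12734329] [-1.67340702  1.56984218 -2.05019792]
[[-0.     0.368  0.93 ]
 [-0.001  0.93  -0.368]
 [-1.    -0.001 -0.   ]]
```

The lining faces the robot and right on the left pad (mid ≈ (564,133), fall direction 33.5°), and faces left on the right pad (mid ≈ (575,-81), fall direction -69.5°). Measured lengths of 123–124 mm match the 122 mm given. I'll push each on the lining side with the fingers half open, straddling the middle gap.

Request:
move_arm:
  targets:
    - [0.03, -0.048, 0, 0, 0, 5.5, 0]
    - [0.059, -0.095, 0, 0, 0, 11, 0]
    - [0.088, -0.142, 0, 0, 0, 16.5, 0]
    - [0.117, -0.19, 0, 0, 0, 22, 0]
    - [0.146, -0.237, 0, 0, 0, 27.5, 0]
    - [0.176, -0.285, 0, 0, 0, 33, 0]
    - [0.205, -0.332, 0, 0, 0, 38.5, 0]
    - [0.234, -0.38, 0, 0, 0, 44, 0]
    - [0.264, -0.427, 0, 0, 0, 49.5, 0]
    - [0.293, -0.475, 0, 0, 0, 55, 0]

```text
t: 1.1
eef_pos: [493.2, 153.7, 214.6]
tcp_rot: [2.079, 1.571, 2.666]
ft_force: [1.8, 0.0, 0.4]
opening: 0.501
```

```bash
python3 - <<'E'
from h import *
s=state();print(s)
E
```

```text
{'t': 1.1, 'joints': array([ 1.74150844e-01,  3.37692804e-01,  1.82121832e+00,  1.59071025e-04,
        9.82855628e-01, -1.98374222e+00]), 'qvel': array([-9.29071762e-01,  1.49371879e-01, -2.36973891e-01, -1.74682080e-03,
        8.21995042e-02, -1.87772249e+00]), 'tau': array([ 6.45919740e+00, -5.16369724e+01, -2.13357639e+01, -1.36244148e-01,
        4.94591938e-02,  3.07874322e+00]), 'eef_pos': array([493.22608021, 153.72341441, 214.61363483]), 'tcp_rot': array([2.07869018, 1.57057763, 2.66569867]), 'ft_force': array([1.80837609, 0.0053463 , 0.37302824]), 'moment': array([0.06530837, 0.0207579 , 0.01954114]), 'opening': 0.501189235279834}
```

Request:
move_arm:
  targets:
    - [0, 0, 0, 0, 0, 0, 0]
    - [0, 0, 0, 0, 0, 0, 0]
    - [0, 0, 0, 0, 0, 0, 0]

```text
t: 1.4
eef_pos: [491.9, 156.3, 214.5]
tcp_rot: [2.351, 1.57, 2.934]
ft_force: [-0.3, 0.7, -0.8]
opening: 0.496
```

```bash
python3 - <<'E'
from h import *
from scipy.spatial.transform import Rotation as R
s=state();print(s['eef_pos'],R.from_euler('xyz',s['tcp_rot']).as_matrix().round(3))
crop_d=snap('top','top2'); crop('top2',190,140,350,245,'c3')
E
```

```text
[491.94276143 156.34383281 214.50505958] [[-0.001 -0.55   0.835]
 [ 0.     0.835  0.55 ]
 [-1.     0.    -0.   ]]
5.0
```

View pics/top2.png

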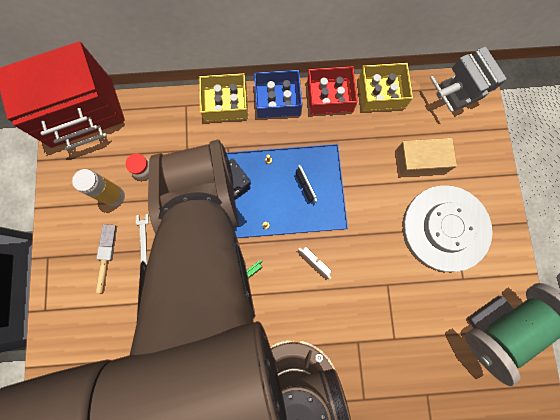

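Request:
move_arm:
  targets:
    - [0.031, -0.05, 0, 0, 0, 0, 0]
    - [0.031, -0.05, 0, 0, 0, 0, 0]
    - [0.031, -0.05, -0.045, 0, 0, 0, 0]
    - [0.031, -0.05, -0.09, 0, 0, 0, 0]
    - [0.031, -0.05, -0.125, 0, 0, 0, 0]
    - [0.031, -0.05, -0.15, 0, 0, 0, 0]
    - [0.031, -0.05, -0.168, 0, 0, 0, 0]
    - [0.031, -0.05, -0.168, 0, 0, 0, 0]
    - [0.031, -0.05, -0.168, 0, 0, 0, 0]

```text
t: 2.35
eef_pos: [523.3, 106.6, 47.1]
tcp_rot: [2.272, 1.57, 2.856]
ft_force: [-0.0, -0.2, -0.3]
opening: 0.498
```

```bash
python3 - <<'E'
from h import *
snap('scene','s3'); crop('s3',180,160,370,300,'c4')
E
```

```text
4.2105263157894735
```

View pics/c4.png

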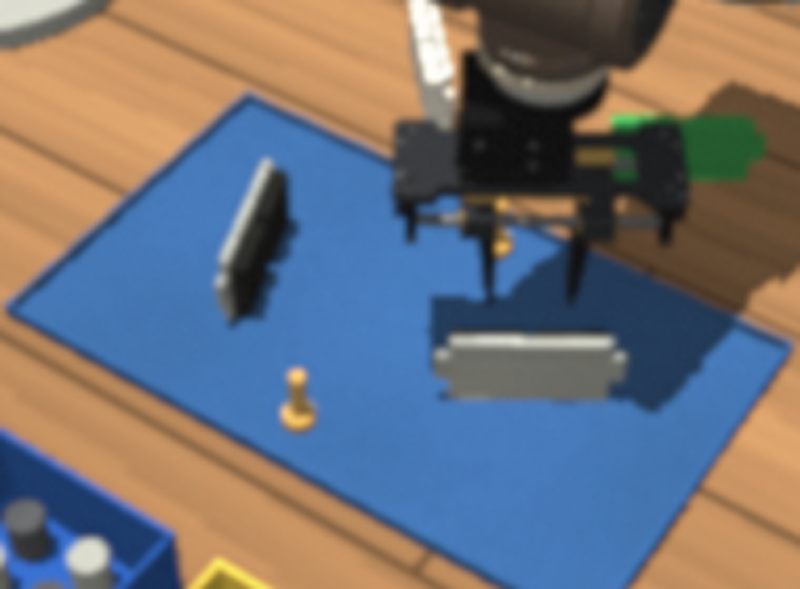

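The fingers (crop (490,295), (572,300)) hang behind the middle of the left pad, square to it. Now I'll push.

Request:
move_arm:
  targets:
    - [0.0084, 0.0055, 0, 0, 0, 0, 0]
    - [0.0167, 0.011, 0, 0, 0, 0, 0]
    - [0.0209, 0.0138, 0, 0, 0, 0, 0]
    - [0.0242, 0.016, 0, 0, 0, 0, 0]
    - [0.0276, 0.0182, 0, 0, 0, 0, 0]
    - [0.0309, 0.0204, 0, 0, 0, 0, 0]
    - [0.0342, 0.0226, 0, 0, 0, 0, 0]
    - [0.0376, 0.0248, 0, 0, 0, 0, 0]
    - [0.0401, 0.0264, 0, 0, 0, 0, 0]
    - [0.0401, 0.0264, 0, 0, 0, 0, 0]

```text
t: 3.4
eef_pos: [563.9, 132.2, 46.6]
tcp_rot: [0.113, 1.571, 0.696]
ft_force: [-0.3, -0.6, -0.1]
opening: 0.496
```

```bash
python3 - <<'E'
from h import *
snap('scene','s4'); crop('s4',180,160,370,300,'c5')
E
```

```text
4.2105263157894735
```

View pics/c5.png

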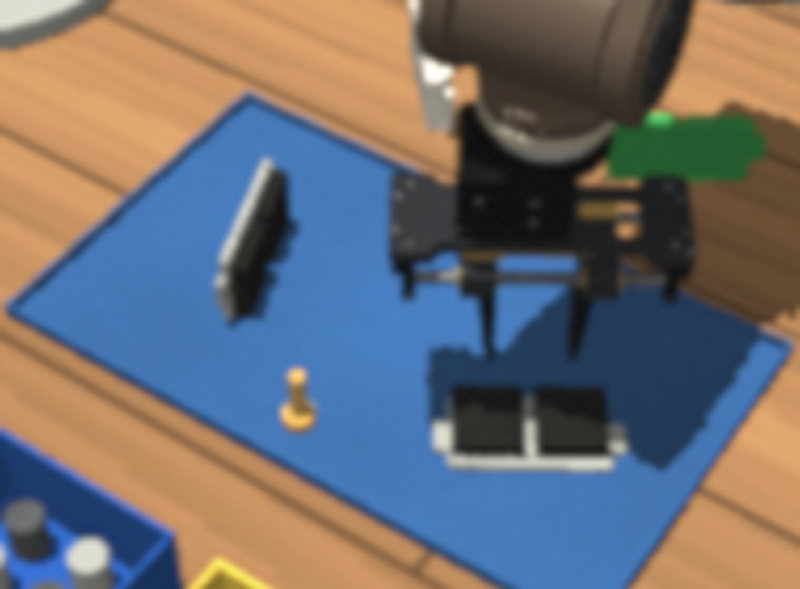

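The left pad lies lining up (crop (530,425)). I'll lift off, cross over and turn for the right pad.

Request:
move_arm:
  targets:
    - [0, 0, 0.035, 0, 0, 0, 0]
    - [0, 0, 0.07, 0, 0, 0, 0]
    - [0, -0.02, 0.09, 0, 0, -8, 0]
    - [0, -0.045, 0.09, 0, 0, -16, 0]
    - [-0.002, -0.07, 0.09, 0, 0, -24, 0]
    - [-0.003, -0.09, 0.09, 0, 0, -32, 0]
    - [-0.004, -0.115, 0.09, 0, 0, -40, 0]
    - [-0.005, -0.14, 0.09, 0, 0, -48, 0]
    - [-0.005, -0.168, 0.09, 0, 0, -56, 0]
    - [-0.005, -0.168, 0.09, 0, 0, -64, 0]

```text
t: 4.45
eef_pos: [558.5, -38.5, 136.7]
tcp_rot: [-0.69, 1.57, -1.233]
ft_force: [-0.1, 0.4, -0.5]
opening: 0.498
```

Request:
move_arm:
  targets:
    - [0, 0, 0, 0, 0, -8, 0]
    - [0, 0, 0, 0, 0, -16, 0]
    - [0, 0, 0, 0, 0, -24, 0]
    - [0, 0, 0, 0, 0, -32, 0]
    - [0, 0, 0, 0, 0, -39, 0]
    - [0, 0, 0, 0, 0, -39, 0]
    - [0, 0, 0, 0, 0, -39, 0]

```text
t: 5.15
eef_pos: [558.5, -36.0, 136.7]
tcp_rot: [2.408, 1.571, 1.197]
ft_force: [0.5, -0.6, 0.6]
opening: 0.5
```

```bash
python3 - <<'E'
from h import *
from scipy.spatial.transform import Rotation as R
s=state();print(s['eef_pos'],R.from_euler('xyz',s['tcp_rot']).as_matrix().round(3))
snap('scene','s5'); crop('s5',180,160,370,300,'c6')
E
```

```text
[558.50782351 -35.95198823 136.66833854] [[ 0.     0.936  0.352]
 [ 0.     0.352 -0.936]
 [-1.     0.    -0.   ]]
4.2105263157894735
```

View pics/c6.png

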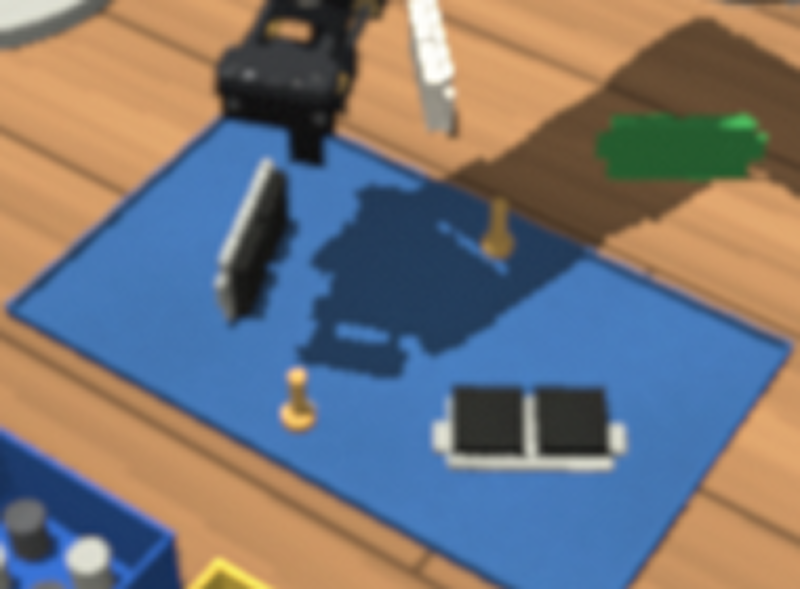

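The left pad lies clear, and the fingers hang beside the right pad's lining, aligned with it. I'll go down and check.

Request:
move_arm:
  targets:
    - [0, 0, -0.03, 0, 0, 0, 0]
    - [0, 0, -0.06, 0, 0, 0, 0]
    - [0, 0, -0.08, 0, 0, 0, 0]
    - [0, 0, -0.09, 0, 0, 0, 0]
    - [0, 0, -0.09, 0, 0, 0, 0]
    - [0, 0, -0.09, 0, 0, 0, 0]

```text
t: 5.8
eef_pos: [559.0, -36.0, 47.3]
tcp_rot: [1.084, 1.57, -0.13]
ft_force: [0.5, -0.1, -0.1]
opening: 0.498
```

```bash
python3 - <<'E'
from h import *
snap('scene','s6'); crop('s6',180,160,370,300,'c7')
E
```

```text
4.2105263157894735
```

View pics/c7.png

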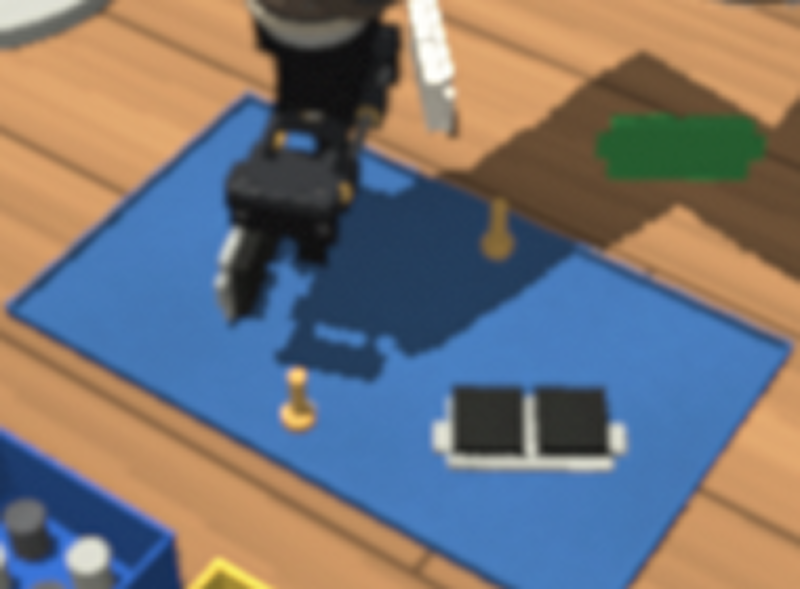

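The fingers stand clear on the lining side of the right pad, so I'll push 48 mm along (0.35,-0.937).

Request:
move_arm:
  targets:
    - [0.0035, -0.0094, 0, 0, 0, 0, 0]
    - [0.007, -0.0187, 0, 0, 0, 0, 0]
    - [0.0088, -0.0234, 0, 0, 0, 0, 0]
    - [0.0102, -0.0272, 0, 0, 0, 0, 0]
    - [0.0116, -0.0309, 0, 0, 0, 0, 0]
    - [0.013, -0.0347, 0, 0, 0, 0, 0]
    - [0.0144, -0.0384, 0, 0, 0, 0, 0]
    - [0.0158, -0.0422, 0, 0, 0, 0, 0]
    - [0.0168, -0.045, 0, 0, 0, 0, 0]
    - [0.0168, -0.045, 0, 0, 0, 0, 0]

```text
t: 6.85
eef_pos: [575.5, -81.2, 46.6]
tcp_rot: [1.171, 1.571, -0.044]
ft_force: [-0.1, -0.4, 0.5]
opening: 0.501
```

```bash
python3 - <<'E'
from h import *
snap('scene','s7'); crop('s7',180,160,370,300,'c8')
E
```

```text
4.2105263157894735
```

View pics/c8.png

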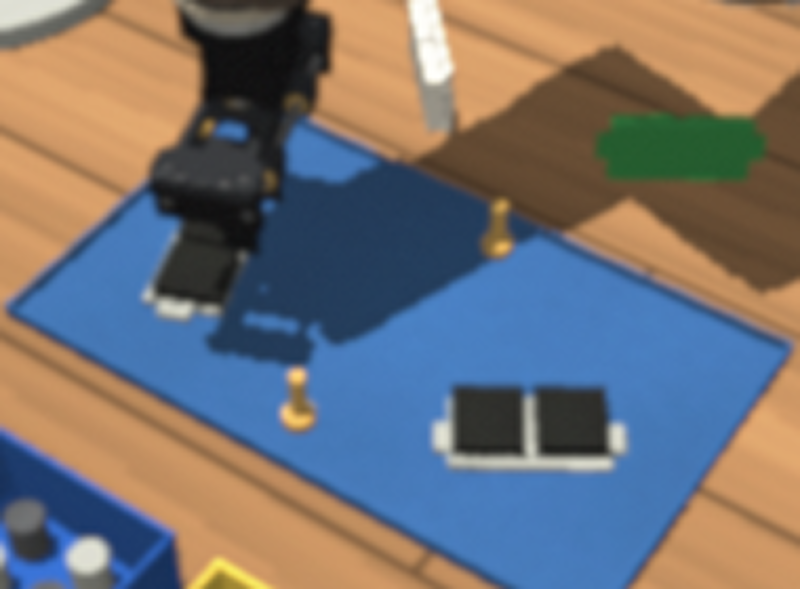

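The right pad is down with its lining up too. I'll raise the arm and check.

Request:
move_arm:
  targets:
    - [0, 0, 0.04, 0, 0, 0, 0]
    - [0, 0, 0.08, 0, 0, 0, 0]
    - [0, 0.02, 0.12, 0, 0, 0, 0]
    - [0, 0.04, 0.16, 0, 0, 0, 0]
    - [-0.03, 0.06, 0.19, 0, 0, 0, 0]
    - [-0.06, 0.08, 0.2, 0, 0, 0, 0]
    - [-0.06, 0.08, 0.2, 0, 0, 0, 0]
    - [-0.06, 0.08, 0.2, 0, 0, 0, 0]

```text
t: 7.7
eef_pos: [515.3, -0.5, 247.2]
tcp_rot: [1.061, 1.569, -0.153]
ft_force: [-0.2, -0.2, 0.3]
opening: 0.498
```

```bash
python3 - <<'E'
from h import *
snap('scene','s8'); crop('s8',150,100,390,280,'c9'); snap('top','t8')
E
```

```text
3.3333333333333335
```

View pics/c9.png

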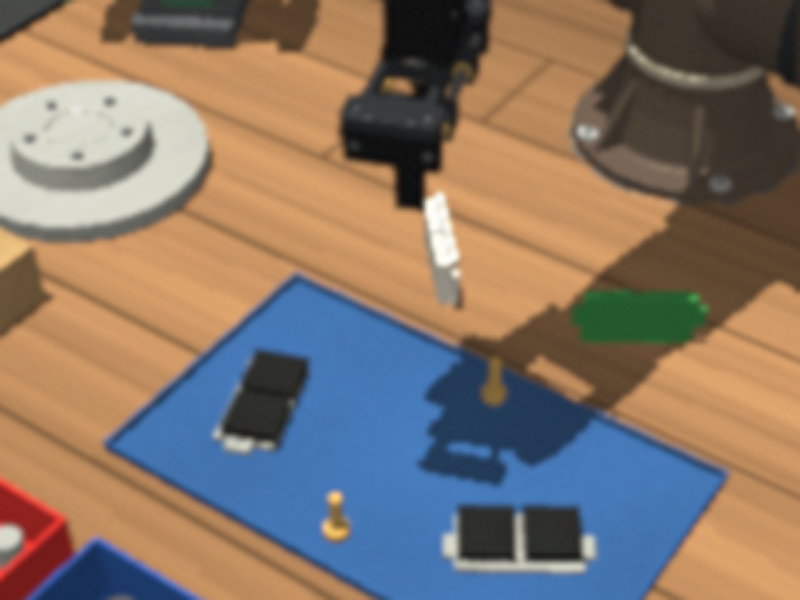

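View pics/t8.png

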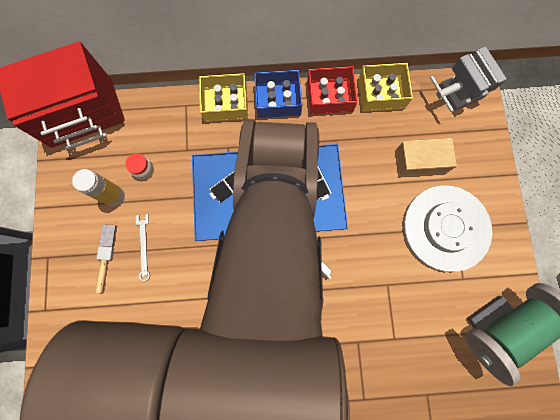

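Both pads lie flat in the tray with linings up (crop (265,400) and (518,535)). The bolts still stand at (495,385) and (336,520), nothing else has moved, and the robot is clear.

```bash
python3 -c "
from h import *
print(job_done())"
```

```text
the job is handed in; nothing more can be done
None
```

I pushed both brake pads over with the half-open fingers. Each was pushed level near its top, from the lining side, and it fell onto its steel backing plate about where it stood.

- **Pads:** the last scene picture shows both lying flat in the tray with the dark linings up.
- **Other items:** both bolts still stand. The look-alikes, can, wrench, brush, jar, carton and disc look unmoved in the pictures. The arm partly covered the tray in the last top view, so the pads and bolts were judged from the scene camera.
- **Robot:** the fingers ended about 200 mm above the tray, touching nothing. The job was handed in at about 7.8 s, and the force read at the end of each move was under 2 N; peaks during a move were not recorded.

No check failed. The two cameras put the right pad's middle up to 6 mm apart, which was within the room I allowed for the push.

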